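Clear the tamping stand and hold the filter holder level above it

ROBOT

A 7-joint arm with a two-finger parallel gripper is mounted at the origin on the work surface. World frame = base frame: x ahead of the robot, y to its left, z up, the work surface at z = 0. Lengths are in m, angles in rad, forces in N, time in s.
With the tool pointing down it reaches from about 0.4 to 0.85 m from the base axis. Payload 10.4 kg.
Tool frame: the origin (TCP) lies between the finger pads; the fingertips stand manip.finger_overhang ahead of it and the grasp point (between the pads) lies 11 mm behind it (manip.finger_overhang is the distance from the TCP to the fingertips, in m); x points along the fingers, z is the direction in which the jaws open and shut, and the axes are right-handed (so a half turn about x gives the same grasp; the last joint's range is limited). The gripper opens to 85 mm and grips with 20 to 120 N. Pads are 22 mm wide; open, the fingers measure 114 mm over their backs; the gripper's body (76 mm by 85 mm) begins 54 mm behind the grasp point. The pads swing forward as they close: fully open they stand 13 mm farther back than shut.
Start: joints at [1.132, 0.332, -0.065, 1.46, 0.022, 1.35, -0.088], TCP at [0.252, -0.572, 0.239] pointing down, gripper open.
Joint ranges: [-2.6, 2.6], [-0.5, 2.12], [-1.47, 1.34], [0.16, 2.42], [-1.27, 4.41], [0.06, 2.06], [-2.6, 2.6]. Speed limits (rad/s): [2.22, 2.22, 2.79, 2.79, 3.14, 3.14, 3.14].

INTERFACE

Orientations are given as a unit quaternion [x, y, z, w].
In Python, from workcell import get_obs, camera, workorder, manip gives the robot as it stands. The module is installed in compiled form; this text tells all that it offers.
- The arm moves only by the tool play_rows, never from a script. Its argument "increments" is text: rows parted by semicolons, each of 4 numbers parted by spaces: the shift along the tool's x, y, z in m, then the turn about the tool's x in rad. A call has 1 to 20 rows; each row shifts and turns the pose as measured when the row begins, along the tool's axes as they then stand; what a row does not reach is not made up. A row lasts 1/10 s, in which the tool goes at most 50 mm and 8.59 degrees, less where a joint would pass 70% of its speed; a pose out of reach is approached as far as the arm can. A call is refused whole if a number of a shift passes 0.05 or a number of a turn 0.15, either way. A call with a gripper value outside its range is refused whole. "hand" is the gripper command: -1 is fully open, 1 is shut, values between are in proportion, set as the call begins (left out, the last holds). The fingers move at their own pace and stop on an object; "squeeze" is the grip in N (left out, the last holds). Time passes only in rows, so rows that do not move let the fingers close. It gives the time, the measured TCP pose, the force and the opening at its end, in the units of the state.
- get_obs(): the state, without advancing time (a new reading comes with each control period).
- camera(name): name is "side" or "top" or "wrist"; returns a dict with "img" (420x560x3 uint8, blue, green, red), "fov_y" (degrees; the focal length in pixels is half the picture's height over the tangent of half this angle, whatever the lens; pixels are square), "cx", "cy" (the principal point, pixels), "R" (3x3) and "t" (3): a world point X has camera coordinates R X + t; the wrist camera has in their place "tool_from_camera" (4x4, takes a point from camera to tool coordinates, whose origin is the TCP and whose axes are the tool frame's). Camera axes: x right, y down, z forward; pixel columns grow to the right and rows downward; lengths in m; the calibration is good to about 2 mm. A picture is of the moment at which its call begins: read the wrist's pose just before it. There is no depth.
- workorder.hand_in(): hands the job in, once; it reports no verdict.
The state is a dict: "clock": time; "joint_pos": joint angles; "joint_velocities": joint speeds; "tau": joint torques, N m; "position": TCP position; "ee_rot": TCP orientation; "ft_force": force on the tool from outside, world axes, zero at the start; "torque": the same for the moment, N m; "grip_width": opening from 0.0 (shut) to 1.0 (fully open).
Only numpy, scipy, OpenCV 4.12 (cv2) and the standard library are available. Lean on these libraries where they do the work, as an engineer would, in place of code of your own. Each camera call takes 0.05 s, during which the arm holds its last target.

TASK

Take the tamper off the coffee stand, set it upright on the green mat and let go of it. Then lift the coffee filter holder by its balance point (the red stripe on its neck) and hold it level and still over the stand, its round head centred over the round seat and its handle in line over the stand's fork, clear of the seat by about 4 cm. Finish while still holding it there, resting on nothing, and leave the mug, tin and jar where they are.

Things in the scene. Friction and masses are not known exactly. Their poses are not given: they have to be found in the camera images.
- head (a point): Filter holder (steel cup-shaped head with a flat-sided steel neck and a black handle, about 240 mm long overall, 0.4 to 0.6 kg, loose, lying level on the worktop at the start): the point at the centre of the underside of its round head. The head is 72 mm in diameter and 36 mm high, with two small lugs at its sides (88 mm over the lugs). Axes: z up when level, the neck and handle run along its -x, y across.
- balance (a point): Balance point (the centre of mass lies within 2 mm of it along the length, about 9 mm below it) of the filter holder, marked by a 6 mm wide red stripe round the neck, 60 mm from the head's axis along -x of the holder. This point is in the middle of the neck, 24 mm above the holder's underside. The neck has flat, upright sides, is 20 mm wide (y), 22 mm high, and free for about 45 mm along x. Same axes as head.
- seat (a point): Fixed coffee (tamping) stand: centre of the top of its round seat, 58 mm above the worktop. The seat is 80 mm in diameter inside a low rim that stands 6 mm higher. Axes: z up; the stand's fork is on its -x side, 105 mm from the seat's centre, two prongs 34 mm apart in y that rise 16 mm above the seat. The filter holder's handle is to lie over the fork: holder x axis the same way as this x axis.
- tamper_mid (a point): Tamper (heavy round steel foot, upright wooden handle; 90 mm high, about 0.3 kg, loose), standing upright on the stand's seat at the start: its point on the axis, half-way up, 45 mm above its underside. z is its axis, up when upright. Foot 58 mm in diameter and 14 mm thick; handle 31 mm in diameter, from 34 to 90 mm above the underside.
- mat_top (a point): Fixed green mat, 170 by 170 mm, 3 mm thick, flat on the worktop: the centre of its top face; x and y along its sides.
- mug: Blue mug, 80 mm in diameter, 90 mm high; origin at the centre of its underside. To be left alone.
- tin: White tin with a yellow lid, 72 mm in diameter, 100 mm high; origin at the centre of its underside. To be left alone.
- jar: Amber jar with a red lid, 68 mm in diameter, 110 mm high; origin at the centre of its underside. To be left alone.

How it is judged:
On the way, in this order (a step that is already met when the one before it is completed fails the run):
1. the tamper stands upright on the green mat, let go of (contact force between tamper and mat above 0.5 N and angle between tamper_mid's own z axis and vertical below 0.12 rad and contact force between tamper and the fingers below 0.1 N and linear speed of tamper below 0.03 m/s and x of tamper_mid in the frame of mat_top between -0.085 and 0.085 m and y of tamper_mid in the frame of mat_top between -0.085 and 0.085 m), for 0.3 s.
2. the filter holder is lifted off the worktop by its balance point (contact force between holder and the fingers above 1 N and contact force between holder and table below 0.1 N and contact force between holder and stand below 0.1 N and contact force between holder and mat below 0.1 N and contact force between holder and tamper below 0.1 N and x of the grasp point in the frame of balance between -0.018 and 0.018 m and height (world z) of balance above 0.06 m), for 0.2 s.
At the end, for the whole second after the job is handed in: Tamper upright (7 deg) on the mat, let go. Holder held by the fingers within 18 mm of its balance point, nothing else touching it; head centred over the seat within 15 mm, 20 to 65 mm above it, level within 6 deg, handle over the fork within 11 deg, still (all of step 1 and contact force between holder and the fingers above 1 N and contact force between holder and table below 0.1 N and contact force between holder and stand below 0.1 N and contact force between holder and mat below 0.1 N and contact force between holder and tamper below 0.1 N and x of the grasp point in the frame of balance between -0.018 and 0.018 m and contact force between holder and mug below 0.1 N and contact force between holder and tin below 0.1 N and contact force between holder and jar below 0.1 N and horizontal distance between head and seat below 0.015 m and z of head in the frame of seat between 0.02 and 0.065 m and angle between head's own z axis and vertical below 0.105 rad and angle between the x axis of head and the x axis of seat, either way round below 0.2 rad and x of balance in the frame of seat below -0.03 m and linear speed of holder below 0.02 m/s and angular speed of holder below 0.15 rad/s); the arm keeps its last pose, push and grip.
It fails at once if the mug is disturbed (moved over 30 mm or tipped) (distance of mug from where it was at the start of the episode above 0.03 m or angle between mug's own z axis and vertical above 0.3 rad).
It fails at once if the tin is disturbed (moved over 30 mm or tipped) (distance of tin from where it was at the start of the episode above 0.03 m or angle between tin's own z axis and vertical above 0.3 rad).
It fails at once if the jar is disturbed (moved over 30 mm or tipped) (distance of jar from where it was at the start of the episode above 0.03 m or angle between jar's own z axis and vertical above 0.3 rad).
It also fails if it takes over 58 s, if anything falls off the work surface, if the arm or the gripper's body presses on something with over 40 N, if the wrist force passes 120 N, or if a joint passes its speed limit or range.

## Working session

There is one attempt and no reset: what is moved stays moved. The work goes in short steps, Python scripts to look and compute and a tool call to move; the robot and the scene stay as the last step left them, time stands still between calls to the robot, and variables do not carry over. Pictures are saved under pics/ and viewed, and the job is handed in when it is done.

Besides the shell and the picture viewer there is one more tool, called after "Emit:" as name(argument=value, ...), one argument or row to a line, values as JSON. play_rows: Moves the arm, as the interface text tells. Its arguments: {"type":"object","properties":{"increments":{"type":"string"},"hand":{"type":"number"},"squeeze":{"type":"number"}},"required":["increments"]}

```bash
mkdir -p pics
python3 - <<'E'
from workcell import get_obs, camera, manip
import cv2,numpy as np
o=get_obs(); print(o); print(manip.finger_overhang)
for n in("side","top","wrist"):
    c=camera(n); cv2.imwrite(f"pics/{n}0.png",c["img"]); print(n,{k:v for k,v in c.items() if k!="img"})
E
```

```text
{'clock': 0.0, 'joint_pos': array([ 1.13239623,  0.33291719, -0.06467273,  1.46094557,  0.0215797 ,
        1.34992717, -0.08850356]), 'joint_velocities': array([-0.00175489, -0.00180394, -0.00130976, -0.00064131,  0.00139546,
        0.0004732 , -0.00077347]), 'tau': array([ 8.87689766e-04, -6.25450373e+01,  4.93049703e-02, -3.91602373e+01,
        1.62292121e-02,  9.90156055e-03, -7.80104727e-06]), 'position': array([ 0.25228495, -0.5714078 ,  0.23848554]), 'ee_rot': array([ 0.3863064 ,  0.59288969, -0.38576182,  0.5919772 ]), 'ft_force': array([-0.32127927,  0.2317657 , -0.44650612]), 'torque': array([ 0.01104508, -0.0568355 , -0.0511778 ]), 'grip_width': 0.9947110843804259}
0.008
side {'fov_y': 45.59542489383187, 'cx': 287.6115424495974, 'cy': 206.13312714747454, 'R': array([[-0.95713665, -0.28925466,  0.01487209],
       [-0.22992639,  0.72758947, -0.64633383],
       [ 0.1761343 , -0.62204928, -0.76290982]]), 't': array([0.60699516, 0.19609528, 0.99883849])}
top {'fov_y': 49.208727123767495, 'cx': 281.97082314109014, 'cy': 205.86875440949711, 'R': array([[-0.01302326, -0.99987503, -0.00896154],
       [-0.99807148,  0.01354273, -0.06057983],
       [ 0.06069363,  0.00815531, -0.99812313]]), 't': array([0.00135307, 0.6602645 , 1.01581795])}
wrist {'fov_y': 66.3966803697018, 'cx': 277.8205081757251, 'cy': 214.33743487439963, 'tool_from_camera': array([[-9.66172813e-04, -2.73462791e-01,  9.61882097e-01,
        -1.35525574e-01],
       [ 2.81414139e-04, -9.61882582e-01, -2.73462646e-01,
         6.97103578e-02],
       [ 9.99999494e-01,  6.47504853e-06,  1.00630110e-03,
         1.00560811e-03],
       [ 0.00000000e+00,  0.00000000e+00,  0.00000000e+00,
         1.00000000e+00]])}
```

View pics/top0.png

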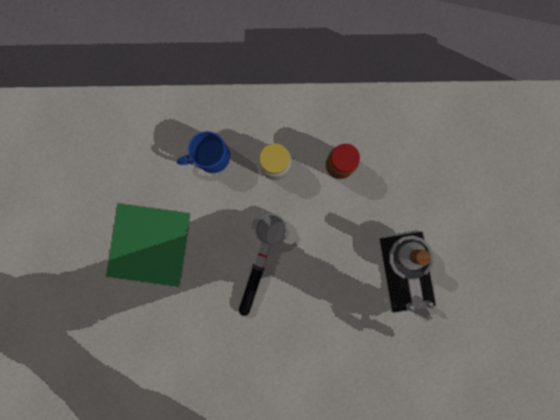

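View pics/side0.png

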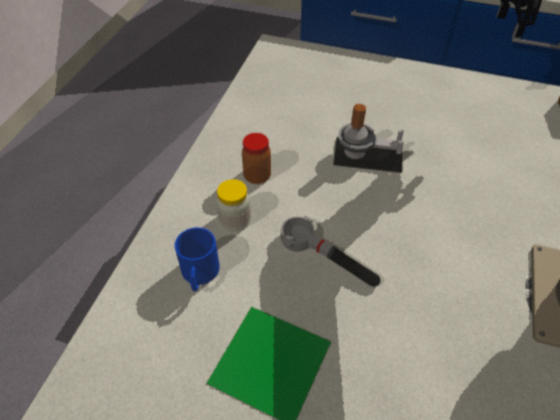

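View pics/wrist0.png

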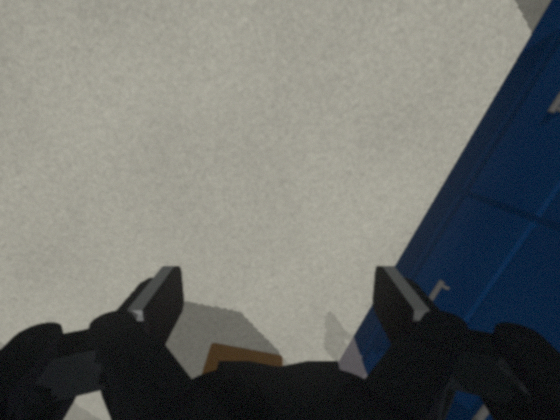

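The top view shows the mat at about (148,245), the holder with its head at (270,231) and stripe near (262,254), the stand near (410,270) with the tamper on it, and mug, tin and jar at the far side. I'll enlarge these areas next.

Run:
```python
import cv2,numpy as np
t=cv2.imread("pics/top0.png"); s=cv2.imread("pics/side0.png")
def crop(im,x,y,w,h,k,name):
    c=cv2.resize(im[y:y+h,x:x+w],None,fx=k,fy=k,interpolation=cv2.INTER_CUBIC)
    c=np.clip(c.astype(float)*1.5,0,255).astype(np.uint8)
    for i in range(0,w,10): 
        cv2.line(c,(i*k,0),(i*k,4 if i%50 else 12),(0,0,255),1)
        if i%20==0: cv2.putText(c,str(x+i),(i*k,22),0,.4,(0,0,255),1)
    for i in range(0,h,10):
        cv2.line(c,(0,i*k),(6,i*k),(0,0,255),1)
        if i%20==0: cv2.putText(c,str(y+i),(8,i*k+4),0,.4,(0,0,255),1)
    cv2.imwrite(f"pics/{name}.png",c)
crop(t,370,220,80,100,6,"c_top_stand")
crop(t,225,205,80,120,5,"c_top_holder")
crop(s,320,90,100,90,6,"c_side_stand")
crop(s,270,205,120,90,6,"c_side_holder")
```

```text
(no output)
```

View pics/c_top_stand.png

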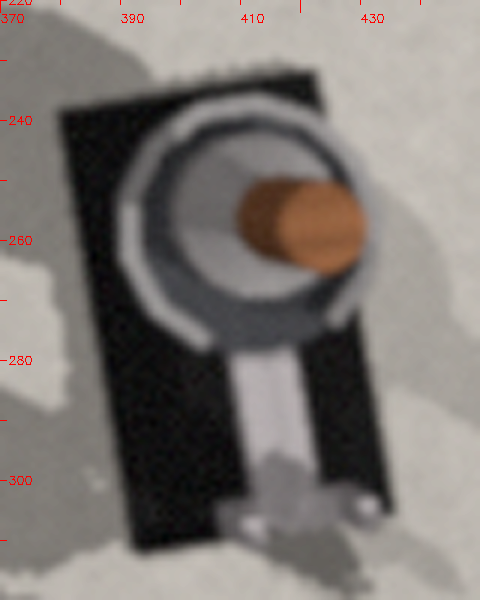

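View pics/c_top_holder.png

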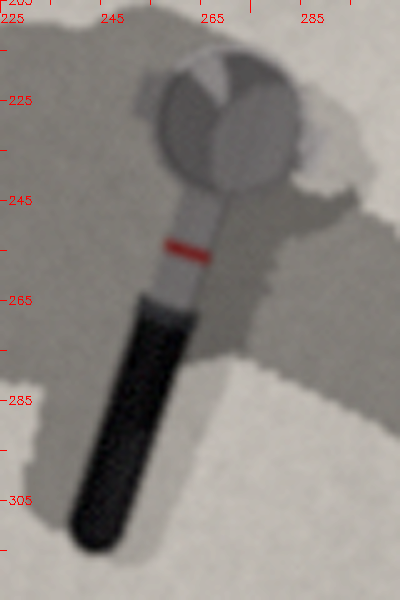

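View pics/c_side_stand.png

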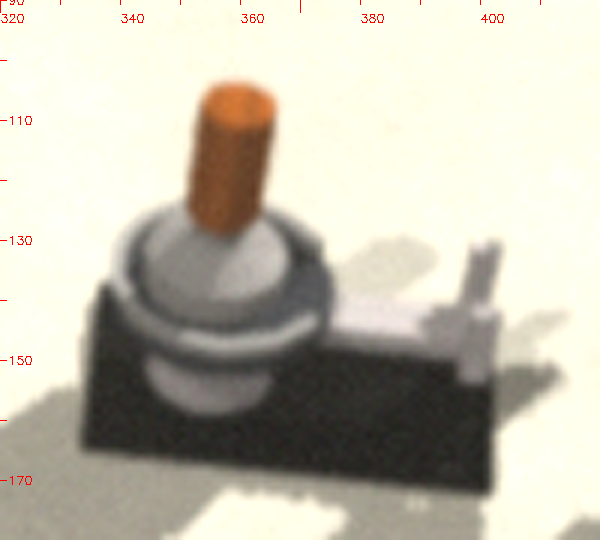

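View pics/c_side_holder.png

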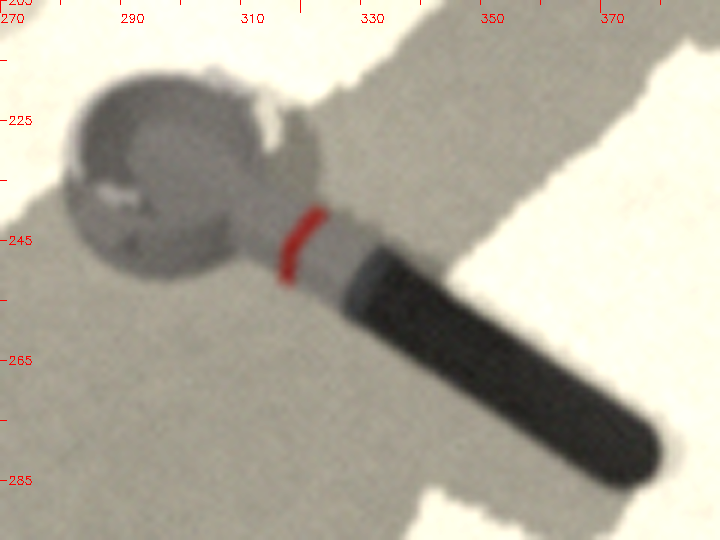

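The enlarged crops give the pixel positions: tamper handle top at (424,258) in the top view and (359,107) in the side view, seat rim centre near (411,257.5), prong tops at (412,308) and (430,304). The holder's stripe top is near (259.7,254.8) in the top view.

```bash
cat > h.py <<'E'
from workcell import get_obs, camera, manip
import cv2,numpy as np
from scipy.spatial.transform import Rotation as Ro
def ray(c,u,v):
    f=210/np.tan(np.radians(c["fov_y"]/2)); d=np.array([(u-c["cx"])/f,(v-c["cy"])/f,1])
    return -c["R"].T@c["t"], c["R"].T@d
def atz(c,u,v,z):
    p,d=ray(c,u,v); return p+d*(z-p[2])/d[2]
def proj(c,X):
    f=210/np.tan(np.radians(c["fov_y"]/2)); q=c["R"]@np.array(X)+c["t"]; return q[0]/q[2]*f+c["cx"],q[1]/q[2]*f+c["cy"]
def tri(c1,a,c2,b):
    p,d=ray(c1,*a);q,e=ray(c2,*b)
    s=np.linalg.lstsq(np.c_[d,-e],q-p,rcond=None)[0]; A=p+s[0]*d;B=q+s[1]*e
    return (A+B)/2,np.linalg.norm(A-B)
def tool():
    o=get_obs(); return np.array(o["position"]),Ro.from_quat(o["ee_rot"]).as_matrix(),o
E
cat > cal.py <<'E'
import numpy as np
E
python3 - <<'E'
from h import *
np.set_printoptions(precision=4,suppress=True)
T=camera("top");S=camera("side")
print("cams",-T["R"].T@T["t"],-S["R"].T@S["t"])
print("tamper top",atz(T,424,258,.148),atz(S,359,107.5,.148),tri(T,(424,258),S,(359,107.5)))
print("rim",atz(T,411,257.7,.064),atz(S,356.5,138,.064), [atz(T,u,v,.064) for u,v in((390,257),(432,258),(411,236),(411,279))])
print("prongs",atz(T,412,308,.074),atz(T,429.5,304,.074),atz(S,399,131,.074),atz(S,400,142,.074))
print("headtop",atz(T,268,228.7,.036), [atz(T,u,v,.036) for u,v in((254.5,229),(282,229),(268,215),(268,243))])
print("stripe",atz(T,258,254,.035),atz(T,262.5,255.6,.035))
print("stripe S",atz(S,323,240,.035),atz(S,319.5,244,.035))
print("handle end",atz(T,243.5,314,.024),atz(S,377,280,.024))
print("mat",[atz(T,u,v,.003) for u,v in((117,205),(189.5,213),(180,285),(107.5,275))],"S",[atz(S,u,v,.003) for u,v in((260,310),(330,346),(290,420),(208,382))])
for n,u,v,z in(("mug",210,148,.09),("tin",275.5,158,.1),("jar",345,156,.11)): print(n,atz(T,u,v,z))
E
```

```text
cams [ 0.5974 -0.0159  1.0539] [0.4501 0.6542 0.8797]
tamper top [ 0.5463 -0.2855  0.148 ] [ 0.5481 -0.2784  0.148 ] (array([ 0.5475, -0.2871,  0.1416]), np.float64(0.0031074454795865024))
rim [ 0.5426 -0.2828  0.064 ] [ 0.5417 -0.2687  0.064 ] [array([ 0.5446, -0.2379,  0.064 ]), array([ 0.5413, -0.3276,  0.064 ]), array([ 0.5889, -0.2842,  0.064 ]), array([ 0.4973, -0.2814,  0.064 ])]
prongs [ 0.4377 -0.279   0.074 ] [ 0.4456 -0.3161  0.074 ] [ 0.4469 -0.314   0.074 ] [ 0.4386 -0.2753  0.074 ]
headtop [0.6089 0.0241 0.036 ] [array([0.6087, 0.054 , 0.036 ]), array([ 0.6079, -0.007 ,  0.036 ]), array([0.6394, 0.0237, 0.036 ]), array([0.5773, 0.0244, 0.036 ])]
stripe [0.5533 0.0469 0.035 ] [0.5497 0.037  0.035 ]
stripe S [0.5474 0.0322 0.035 ] [0.5518 0.0445 0.035 ]
handle end [0.4207 0.0811 0.024 ] [0.421 0.088 0.024]
mat [array([0.6684, 0.3727, 0.003 ]), array([0.6477, 0.2054, 0.003 ]), array([0.4839, 0.2272, 0.003 ]), array([0.5086, 0.393 , 0.003 ])] S [array([0.6271, 0.2102, 0.003 ]), array([0.4786, 0.2423, 0.003 ]), array([0.5118, 0.3911, 0.003 ]), array([0.6689, 0.3718, 0.003 ])]
mug [0.7812 0.1433 0.09  ]
tin [0.7561 0.0042 0.1   ]
jar [ 0.7566 -0.1402  0.11  ]
```

Run:
```python
from h import *
np.set_printoptions(precision=4,suppress=True)
p,R,o=tool();print(p);print(R)
yaw=np.arctan2(R[1,2],R[0,2]);print("jaw yaw deg",np.degrees(yaw))
print("to tamper, tool axes",R.T@(np.array([.546,-.283,.22])-p))
T=camera("top")
for nm,a in(("L",((380,238),(392,311))),("R",((422,232),(435,306)))):
    q=[atz(T,*b,.02)for b in a];d=q[0]-q[1];print(nm,q,np.degrees(np.arctan2(d[1],d[0])))
```

```text
[ 0.2524 -0.5716  0.239 ]
[[-0.0003  0.9148  0.404 ]
 [ 0.0006  0.404  -0.9148]
 [-1.     -0.     -0.0006]]
jaw yaw deg -66.17254994494179
to tamper, tool axes [ 0.019   0.3852 -0.1454]
L [array([ 0.585 , -0.2265,  0.02  ]), array([ 0.4228, -0.249 ,  0.02  ])] 7.8712318941883135
R [array([ 0.5972, -0.321 ,  0.02  ]), array([ 0.4327, -0.3446,  0.02  ])] 8.178452041347409
```

Emit:
play_rows(
  increments="0 0.044 -0.02 0; 0 0.044 -0.02 0; 0 0.044 -0.02 0; 0 0.044 -0.02 0; 0 0.044 -0.02 0; 0 0.044 -0.02 0; 0 0.044 -0.02 0; 0 0 0 0; 0 0 0 0",
  hand=-1,
  squeeze=40,
)

```text
clock: 1.2
position: [0.4843, -0.3105, 0.2377]
ee_rot: [0.387, 0.592, -0.387, 0.591]
ft_force: [-0.6, 0.2, 0.1]
grip_width: 0.995
```

```bash
cat > wr.py <<'E'
from h import *
import sys,json
def wcam():
    p,R,o=tool(); c=camera("wrist"); M=c["tool_from_camera"]
    Rwc=R@M[:3,:3]; t=R@M[:3,3]+p
    c["R"]=Rwc.T; c["t"]=-Rwc.T@t
    return c
def save(c,n):
    np.savez(f"pics/{n}.npz",**c); cv2.imwrite(f"pics/{n}.png",c["img"])
def load(n):
    d=np.load(f"pics/{n}.npz"); return {k:d[k] for k in d}
E
python3 - <<'E'
from wr import *
p,R,o=tool();print(p,o["clock"]); save(wcam(),"w1")
E
```

```text
[ 0.48425259 -0.31052828  0.23772238] 1.2
```

View pics/w1.png

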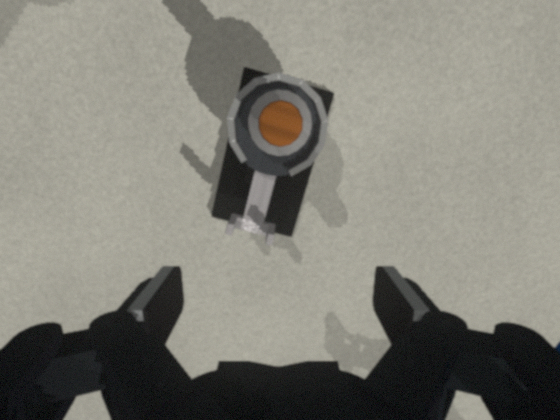

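The wrist view shows the tamper's top at (280.5,124), the rim centre near (279,125), the prongs at about (232,226) and (271,236), and the base edges at (246,69)→(213,216) and (333,93)→(292,236).

Run:
```python
from wr import *
np.set_printoptions(precision=4,suppress=True)
c=load("w1")
p=atz(c,280.5,124,.148);print("top",p)
print("rim",atz(c,279,125,.064))
print("prong",atz(c,232,226,.074),atz(c,270,236,.074))
for a in(((246,69),(213,216)),((333,93),(292,236))):
    q=[atz(c,*b,.02)for b in a];d=q[0]-q[1];print(q,np.degrees(np.arctan2(d[1],d[0])))
P,R,o=tool();print("delta tool",R.T@(np.array([p[0],p[1],.114])-P))
im=cv2.resize(c["img"][50:260,190:350],None,fx=3.5,fy=2.8*1.25,interpolation=cv2.INTER_CUBIC);
im=cv2.resize(c["img"][60:250,200:350],None,fx=3,fy=3,interpolation=cv2.INTER_CUBIC);cv2.imwrite("pics/w1c.png",np.clip(im*1.4,0,255).astype(np.uint8))
```

```text
top [ 0.5487 -0.2856  0.148 ]
rim [ 0.5474 -0.2855  0.064 ]
prong [ 0.4417 -0.2816  0.074 ] [ 0.4471 -0.3198  0.074 ]
[array([ 0.5838, -0.2332,  0.02  ]), array([ 0.4249, -0.2569,  0.02  ])] 8.472021466596221
[array([ 0.5987, -0.3241,  0.02  ]), array([ 0.439 , -0.3498,  0.02  ])] 9.148750071673186
delta tool [0.1237 0.0685 0.0036]
```

View pics/w1c.png

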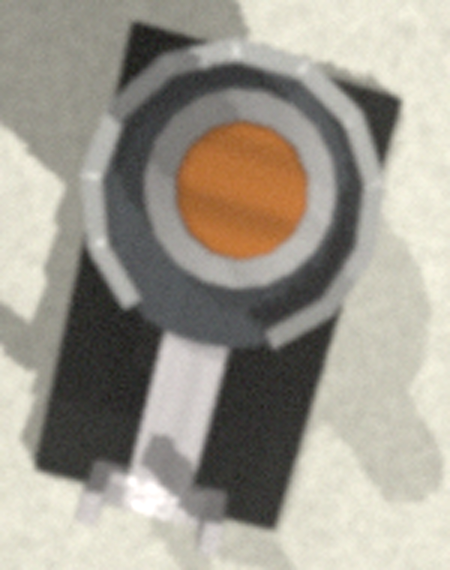

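Emit:
play_rows(
  increments="0 0.035 0.002 0; 0 0.0335 0.0015 0; 0 0 0 0; 0.04 0 0 0; 0.035 0 0 0; 0 0 0 0; 0 0 0 0",
)

```text
clock: 1.95
position: [0.5456, -0.2957, 0.1626]
ee_rot: [0.39, 0.588, -0.392, 0.59]
ft_force: [0.3, -0.0, 1.9]
grip_width: 0.997
```

Run:
```python
from wr import *
np.set_printoptions(precision=4,suppress=True)
P,R,o=tool();print(P,R.T@(np.array([.5487,-.2856,.114])-P)); save(wcam(),"w2")
```

```text
[ 0.5456 -0.2957  0.1626] [ 0.0485  0.0069 -0.0082]
```

View pics/w2.png

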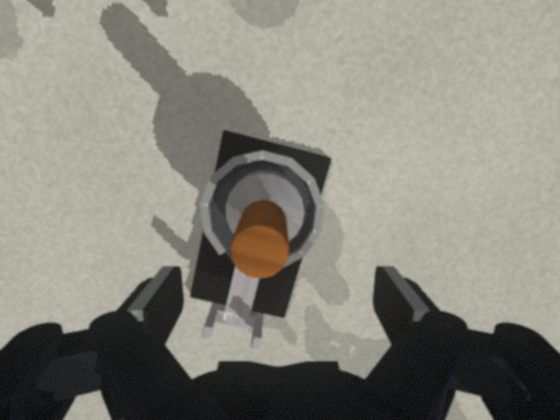

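The tamper's top now shows at (261,247), a bit left of the jaw centre, which agrees with the computed 8 mm correction.

Emit:
play_rows(
  increments="0 0.007 -0.008 0; 0 0 0 0; 0.025 0 0 0; 0.02 0 0 0; 0 0 0 0; 0 0 0 0",
)

```text
clock: 2.6
position: [0.5531, -0.2867, 0.126]
ee_rot: [0.391, 0.584, -0.392, 0.594]
ft_force: [-0.4, 0.6, 0.2]
grip_width: 0.999
```

Run:
```python
from wr import *
np.set_printoptions(precision=4,suppress=True)
P,R,o=tool();print(R[:,0],P,R.T@(np.array([.5487,-.2856,.114])-P)); save(wcam(),"w3")
```

```text
[ 0.0111 -0.01   -0.9999] [ 0.5531 -0.2867  0.126 ] [ 0.0119 -0.0037 -0.0029]
```

View pics/w3.png

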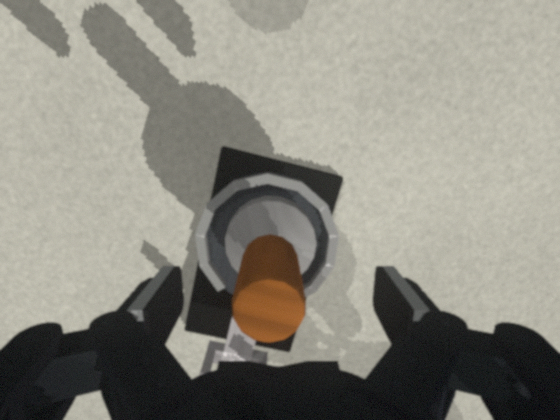

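The tamper handle stands between the open fingers, with its top at (269,308). I'll make the final small correction and close.

Emit:
play_rows(
  increments="0.01 -0.003 -0.003 0; 0 0 0 0; 0 0 0 0",
)

```text
clock: 2.95
position: [0.55, -0.2855, 0.1178]
ee_rot: [0.391, 0.582, -0.392, 0.595]
ft_force: [-0.1, 0.6, 0.4]
grip_width: 1.003
```

Emit:
play_rows(
  increments="0 0 0 0; 0 0 0 0; 0 0 0 0; 0 0 0 0; 0 0 0 0; 0 0 0 0; 0 0 0 0; 0 0 0 0; 0 0 0 0; 0 0 0 0",
  hand=1,
)

```text
clock: 3.95
position: [0.5503, -0.2856, 0.1185]
ee_rot: [0.391, 0.582, -0.392, 0.596]
ft_force: [0.7, 0.3, 0.0]
grip_width: 0.354
```

Gripped: the opening of 0.354 × 85 mm is about 30 mm, matching the 31 mm handle. Lifting.

Emit:
play_rows(
  increments="-0.02 0 0 0; -0.03 0 0 0; -0.03 0 0 0; 0 0 0 0; 0 0 0 0",
)

```text
clock: 4.45
position: [0.547, -0.2839, 0.1977]
ee_rot: [0.391, 0.585, -0.392, 0.593]
ft_force: [0.2, -0.1, -4.1]
grip_width: 0.351
```

Run:
```python
from wr import *
np.set_printoptions(precision=4,suppress=True)
P,R,o=tool();print(R,P,o["joint_pos"],R.T@(np.array([.572,.295,.19])-P)); save(wcam(),"w4")
c=camera("side");cv2.imwrite("pics/s4.png",c["img"])
```

```text
[[ 0.0089  0.922   0.3871]
 [-0.009   0.3871 -0.922 ]
 [-0.9999  0.0047  0.0117]] [ 0.547  -0.2839  0.1977] [ 0.6401  0.3463 -0.2989  1.5408  0.1108  1.259  -0.8482] [ 0.0027  0.2471 -0.5242]
```

View pics/s4.png

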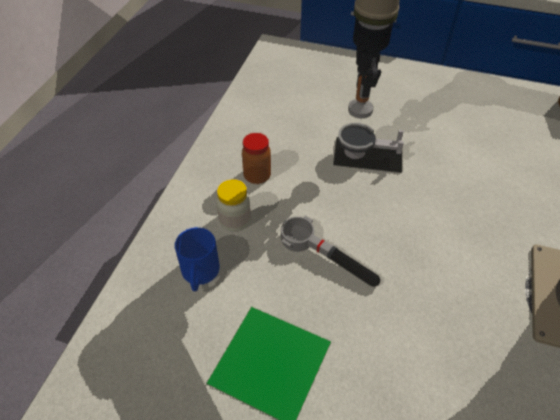

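View pics/w4.png

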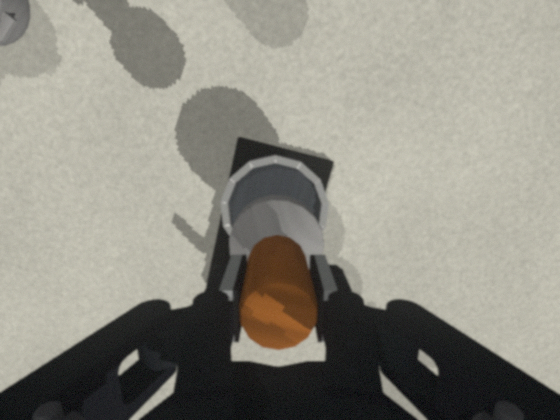

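The side view shows the tamper hanging upright over the stand and the holder undisturbed. I'll carry it to the mat.

Emit:
play_rows(
  increments="0 0.01 -0.02 0; 0 0.02 -0.043 0; 0 0.02 -0.043 0; 0 0.02 -0.043 0; 0 0.02 -0.043 0; 0 0.02 -0.043 0; 0 0.02 -0.043 0; 0 0.02 -0.043 0; 0 0.02 -0.043 0; 0 0.02 -0.043 0; 0 0.02 -0.043 0; 0 0.01 -0.025 0; 0 0 0 0; 0 0 0 0",
)

```text
clock: 5.95
position: [0.5582, 0.2561, 0.1724]
ee_rot: [0.387, 0.591, -0.399, 0.584]
ft_force: [0.8, -1.0, -4.3]
grip_width: 0.355
```

Run:
```python
from wr import *
np.set_printoptions(precision=4,suppress=True)
P,R,o=tool();print(R,P,o["joint_pos"],R.T@(np.array([.572,.295,.19])-P))
```

```text
[[-0.0181  0.9237  0.3827]
 [-0.009   0.3826 -0.9239]
 [-0.9998 -0.0201  0.0014]] [0.5582 0.2561 0.1724] [-0.064   0.4257 -0.5703  1.5346  0.2327  1.2707 -1.8453] [-0.0182  0.0272 -0.0307]
```

Emit:
play_rows(
  increments="0 0.02 -0.02 0; 0 0.008 -0.01 0; 0.03 0 0 0; 0.03 0 0 0; 0.02 0 0 0; 0 0 0 0; 0 0 0 0",
)

```text
clock: 6.65
position: [0.5736, 0.2847, 0.0862]
ee_rot: [0.387, 0.589, -0.404, 0.583]
ft_force: [-0.2, -0.4, -1.6]
grip_width: 0.348
```

Run:
```python
from wr import *
np.set_printoptions(precision=4,suppress=True)
P,R,o=tool();print(R[:,0],P,o["ft_force"]);save(wcam(),"w5")
c=camera("side");cv2.imwrite("pics/s5.png",c["img"])
```

```text
[-0.0208 -0.0154 -0.9997] [0.5736 0.2847 0.0862] [-0.1826 -0.3849 -1.6482]
```

View pics/s5.png

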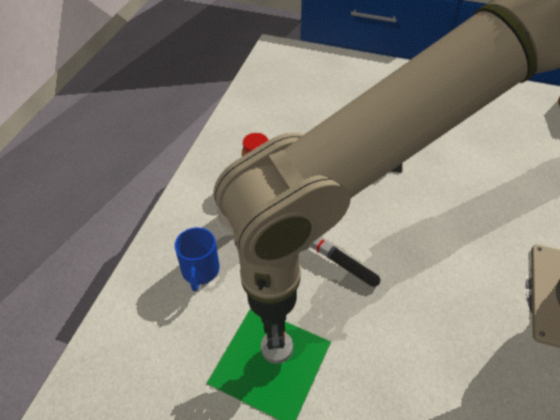

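The tamper hangs over the mat, with its foot at about (277,347). Lowering to contact.

Emit:
play_rows(
  increments="0.012 0 0 0; 0.008 0 0 0; 0 0 0 0; 0 0 0 0",
)

```text
clock: 7.15
position: [0.5749, 0.285, 0.0678]
ee_rot: [0.389, 0.588, -0.403, 0.584]
ft_force: [0.4, 0.5, -2.3]
grip_width: 0.357
```

Emit:
play_rows(
  increments="0.004 0 0 0; 0 0 0 0; 0 0 0 0",
)

```text
clock: 7.45
position: [0.5752, 0.2858, 0.0645]
ee_rot: [0.389, 0.588, -0.402, 0.584]
ft_force: [-0.8, -0.3, -2.3]
grip_width: 0.352
```

Emit:
play_rows(
  increments="0.002 0 0 0; 0 0 0 0; 0 0 0 0",
)

```text
clock: 7.75
position: [0.5757, 0.2861, 0.0645]
ee_rot: [0.39, 0.587, -0.402, 0.585]
ft_force: [0.5, -0.8, -3.1]
grip_width: 0.351
```

Emit:
play_rows(
  increments="0.004 0 0 0; 0 0 0 0; 0 0 0 0",
)

```text
clock: 8.05
position: [0.5768, 0.2873, 0.0647]
ee_rot: [0.391, 0.587, -0.401, 0.585]
ft_force: [0.0, 0.2, -2.2]
grip_width: 0.35
```

Emit:
play_rows(
  increments="0.006 0 0 0; 0.006 0 0 0; 0 0 0 0",
)

```text
clock: 8.35
position: [0.5808, 0.2888, 0.0623]
ee_rot: [0.394, 0.584, -0.398, 0.588]
ft_force: [-1.2, -0.1, -3.8]
grip_width: 0.355
```

Run:
```python
from wr import *
np.set_printoptions(precision=4,suppress=True)
P,R,o=tool();print(R[:,0],P,o["ft_force"]);c=wcam();save(c,"w6")
```

```text
[ 0.0012 -0.0082 -1.    ] [0.5808 0.2888 0.0623] [-1.2067 -0.0741 -3.7815]
```

View pics/w6.png

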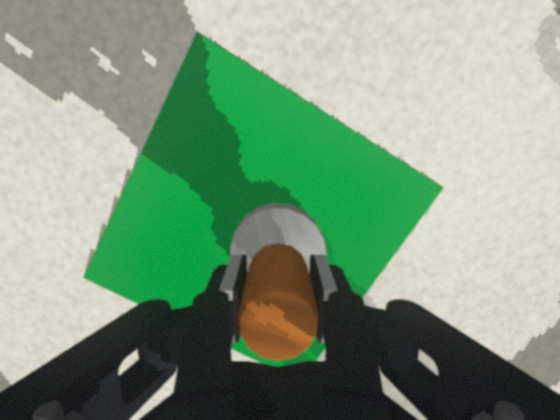

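Zero rows reset the target to the measured pose, which would hide contact force, so I'll read the force right after a pushing row.

Emit:
play_rows(
  increments="0.006 0 0 0",
)

```text
clock: 8.5
position: [0.5821, 0.2898, 0.0593]
ee_rot: [0.395, 0.583, -0.397, 0.588]
ft_force: [-6.1, -1.3, 31.7]
grip_width: 0.353
```

Emit:
play_rows(
  increments="0.006 0 0 0",
)

```text
clock: 8.6
position: [0.5843, 0.2909, 0.0586]
ee_rot: [0.397, 0.582, -0.396, 0.589]
ft_force: [-5.5, -6.2, 42.5]
grip_width: 0.351
```

It is in firm contact with the mat. I'll relax and open.

Emit:
play_rows(
  increments="-0.003 0 0 0; 0 0 0 0; 0 0 0 0",
)

```text
clock: 8.9
position: [0.5844, 0.2908, 0.0609]
ee_rot: [0.397, 0.581, -0.396, 0.59]
ft_force: [0.1, -0.3, -2.4]
grip_width: 0.353
```

Emit:
play_rows(
  increments="0 0 0 0; 0 0 0 0; 0 0 0 0; 0 0 0 0; 0 0 0 0; 0 0 0 0; 0 0 0 0; 0 0 0 0; 0 0 0 0; 0 0 0 0",
  hand=-1,
)

```text
clock: 9.9
position: [0.5834, 0.2904, 0.0583]
ee_rot: [0.396, 0.582, -0.397, 0.589]
ft_force: [-0.2, 0.3, 0.6]
grip_width: 1.0
```

Run:
```python
from wr import *
np.set_printoptions(precision=4,suppress=True)
P,R,o=tool();print(R[:,0],P,o["ft_force"]);c=wcam();save(c,"w7")
```

```text
[ 0.0073 -0.0058 -1.    ] [0.5834 0.2904 0.0583] [-0.1924  0.2643  0.5853]
```

View pics/w7.png

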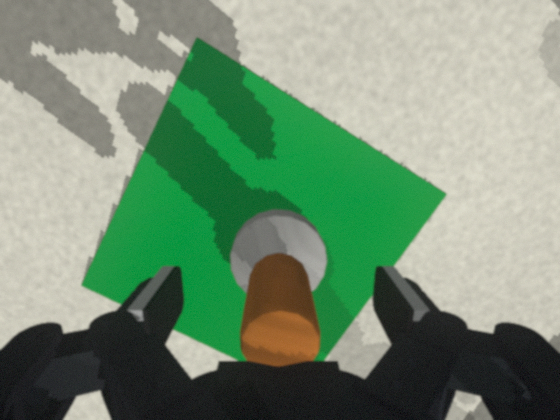

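The fingers are open and the tamper stands on the mat. I'll rise straight up.

Emit:
play_rows(
  increments="-0.02 0 0 0; -0.04 0 0 0; -0.04 0 0 0; -0.04 0 0 0; 0 0 0 0; 0 0 0 0",
)

```text
clock: 10.55
position: [0.5815, 0.2907, 0.2023]
ee_rot: [0.395, 0.583, -0.397, 0.588]
ft_force: [0.5, -0.7, -0.7]
grip_width: 1.003
```

Run:
```python
from wr import *
np.set_printoptions(precision=4,suppress=True)
P,R,o=tool();print(R,P,o["joint_pos"]);c=wcam();save(c,"w8")
c=camera("side");cv2.imwrite("pics/s8.png",c["img"][230:,150:450])
b=np.array([.5515,.042,.17]);print(R.T@(b-P))
```

```text
[[ 0.0047  0.9284  0.3716]
 [-0.0068  0.3716 -0.9284]
 [-1.      0.0018  0.0081]] [0.5815 0.2907 0.2023] [-0.1259  0.4664 -0.5666  1.4152  0.2595  1.333  -1.8952]
[ 0.0338 -0.1204  0.2195]
```

View pics/w8.png

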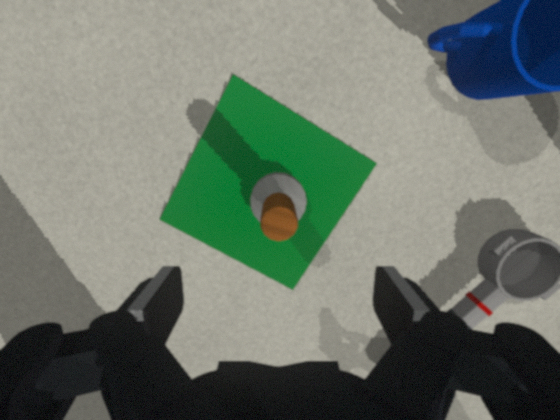

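View pics/s8.png

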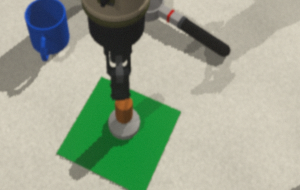

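The tamper stands upright near the mat's centre, at (279,215) in the wrist view. Next, towards the holder.

Emit:
play_rows(
  increments="0 -0.033 0.037 0; 0 -0.033 0.037 0; 0 -0.033 0.037 0; 0 -0.033 0.037 0; 0 -0.033 0.037 0; 0 0 0 0.12; 0 0 0 0.14; 0 0 0 0.14; 0 0 0 0.14; 0 0 0 0.14; 0 0 0 0; 0 0 0 0",
)

```text
clock: 11.85
position: [0.4867, 0.0486, 0.1866]
ee_rot: [-0.566, -0.415, 0.582, -0.411]
ft_force: [-0.2, 0.1, 0.3]
grip_width: 0.997
```

Run:
```python
from wr import *
np.set_printoptions(precision=4,suppress=True)
P,R,o=tool();print(R,P,o["joint_pos"],np.degrees(np.arctan2(R[1,2],R[0,2])));c=wcam();save(c,"w9")
```

```text
[[-0.0213  0.9483 -0.3166]
 [-0.0081 -0.3169 -0.9484]
 [-0.9997 -0.0177  0.0144]] [0.4867 0.0486 0.1866] [ 0.2456  0.1189 -0.468   1.8429  0.0606  1.2157 -2.135 ] -108.46235085679355
```

View pics/w9.png

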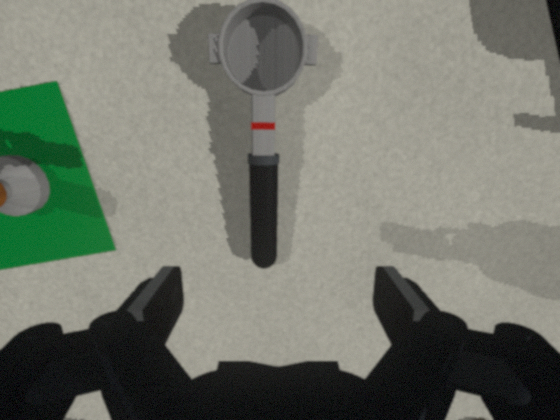

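The wrist view shows the holder running straight up the picture: stripe at (263.5,126), head centre at (263,46), neck edges at 252.5 and 275, handle end at (264,255). So the yaw already matches well.

Run:
```python
from wr import *
np.set_printoptions(precision=4,suppress=True)
c=load("w9")
b=atz(c,263.5,126,.035);h=atz(c,263,46,.036);e=atz(c,264,262,.024);hs=atz(c,264,200,.03)
print(b,h,e,hs)
for q in(e,hs,b):d=h-q;print(np.degrees(np.arctan2(d[1],d[0])))
print(np.linalg.norm(h-b), np.linalg.norm(atz(c,252.5,126,.035)-atz(c,274.5,126,.035)))
P,R,o=tool()
print("delta",R.T@(np.array([b[0],b[1],.10])-P))
```

```text
[0.5517 0.0368 0.035 ] [0.6101 0.0168 0.036 ] [0.4261 0.0803 0.024 ] [0.4885 0.0584 0.03  ]
-19.019733238675418
-18.876036185590742
-18.842739277154376
0.06175256773307104 0.018880055586238516
delta [ 0.0853  0.0669 -0.0107]
```

Emit:
play_rows(
  increments="0 0.03 -0.005 0; 0 0.03 -0.005 0; 0.03 0.006 0 0; 0.03 0 0 0; 0 0 0 0; 0 0 0 0",
)

```text
clock: 12.5
position: [0.5538, 0.0365, 0.1234]
ee_rot: [-0.562, -0.421, 0.578, -0.416]
ft_force: [0.1, 0.1, 0.8]
grip_width: 1.001
```

Run:
```python
from wr import *
np.set_printoptions(precision=4,suppress=True)
P,R,o=tool();print(R,P);c=wcam();save(c,"w10")
print("delta",R.T@(np.array([.5517,.0368,.018])-P))
```

```text
[[-0.0213  0.954  -0.299 ]
 [-0.0081 -0.2993 -0.9541]
 [-0.9997 -0.0179  0.0141]] [0.5538 0.0365 0.1234]
delta [ 0.1054 -0.0002 -0.0012]
```

View pics/w10.png

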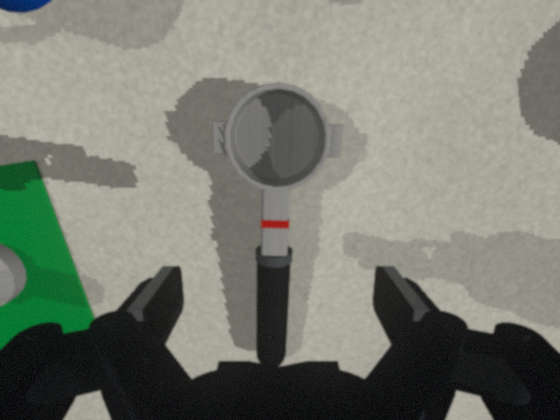

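The stripe is at (275.5,224), the head at (278,136) and the handle end at (271,357), so about 1.5° of turn is still needed. I'll descend part way.

Emit:
play_rows(
  increments="0 0 0 0.03; 0.03 0 -0.001 0; 0.03 0 0 0; 0 0 0 0; 0 0 0 0",
)

```text
clock: 13.05
position: [0.5569, 0.0376, 0.0702]
ee_rot: [-0.573, -0.408, 0.582, -0.409]
ft_force: [0.6, 0.6, 0.2]
grip_width: 0.997
```

Run:
```python
from wr import *
np.set_printoptions(precision=4,suppress=True)
c=load("w10")
b=atz(c,275.5,224,.035);h=atz(c,278,136,.036);e=atz(c,271,357,.024);d=h-e
print(b,h,e,np.degrees(np.arctan2(d[1],d[0])))
P,R,o=tool();print(R,P);c=wcam();save(c,"w11")
print("delta",R.T@(np.array([b[0],b[1],.018])-P))
```

```text
[0.5516 0.0369 0.035 ] [0.6109 0.0164 0.036 ] [0.4317 0.0788 0.024 ] -19.181185713298753
[[-0.0099  0.9432 -0.3321]
 [-0.0083 -0.3322 -0.9432]
 [-0.9999 -0.0065  0.0111]] [0.5569 0.0376 0.0702]
delta [ 0.0523 -0.0044  0.0018]
```

View pics/w11.png

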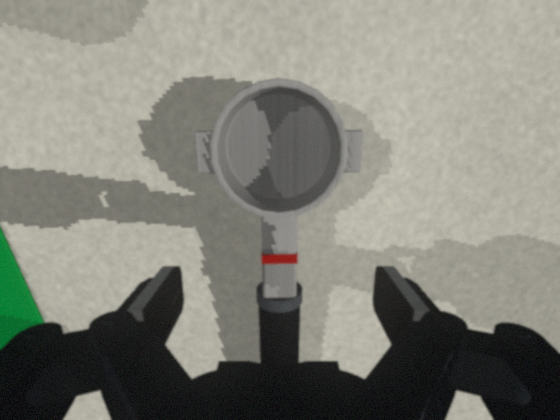

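The stripe is at (280,258), centred between the fingers. Descending the rest of the way.

Emit:
play_rows(
  increments="0.02 -0.004 0.001 0; 0.02 -0.002 0 0; 0.006 0 0 0; 0 0 0 0; 0 0 0 0",
)

```text
clock: 13.6
position: [0.5559, 0.0386, 0.0322]
ee_rot: [-0.576, -0.405, 0.578, -0.411]
ft_force: [0.0, 0.3, 0.6]
grip_width: 1.002
```

Run:
```python
from wr import *
np.set_printoptions(precision=4,suppress=True)
P,R,o=tool();print(R,P,o["ft_force"]);c=wcam();save(c,"w12")
print("delta",R.T@(np.array([.5516,.0369,.018])-P))
```

```text
[[ 0.0022  0.9427 -0.3337]
 [-0.0084 -0.3336 -0.9427]
 [-1.      0.0049  0.0072]] [0.5559 0.0386 0.0322] [0.0212 0.2733 0.5797]
delta [ 0.0142 -0.0036  0.0029]
```

View pics/w12.png

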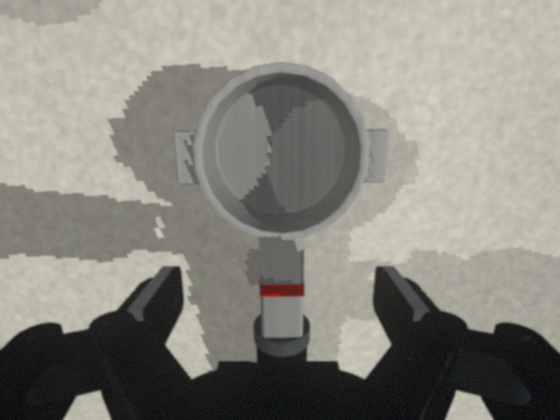

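Stripe at (282,290), with the neck centred. One last correction.

Emit:
play_rows(
  increments="0.008 -0.004 0.002 0; 0.006 -0.002 0.001 0; 0 0 0 0; 0 0 0 0",
)

```text
clock: 14.05
position: [0.5499, 0.0375, 0.0188]
ee_rot: [-0.577, -0.405, 0.578, -0.411]
ft_force: [-0.2, 0.3, 0.1]
grip_width: 1.0
```

Run:
```python
from wr import *
np.set_printoptions(precision=4,suppress=True)
P,R,o=tool();print(R[:,0],P,o["ft_force"])
print("delta",R.T@(np.array([.5516,.0369,.018])-P))
```

```text
[ 0.005  -0.0084 -1.    ] [0.5499 0.0375 0.0188] [-0.1596  0.325   0.0842]
delta [ 0.0009  0.0018 -0.0001]
```

Emit:
play_rows(
  increments="0 0 0 0; 0 0 0 0; 0 0 0 0; 0 0 0 0; 0 0 0 0; 0 0 0 0; 0 0 0 0; 0 0 0 0; 0 0 0 0; 0 0 0 0; 0 0 0 0",
  hand=1,
  squeeze=70,
)

```text
clock: 15.15
position: [0.5504, 0.0377, 0.0195]
ee_rot: [-0.577, -0.405, 0.578, -0.412]
ft_force: [-1.0, -0.1, 1.1]
grip_width: 0.219
```

Run:
```python
from wr import *
np.set_printoptions(precision=4,suppress=True)
P,R,o=tool();print(R,P,o["ft_force"],np.degrees(np.arctan2(R[1,2],R[0,2])));c=wcam();save(c,"w13")
```

```text
[[ 0.0057  0.9425 -0.334 ]
 [-0.0081 -0.334  -0.9425]
 [-1.      0.0081  0.0058]] [0.5504 0.0377 0.0195] [-0.976  -0.1497  1.0924] -109.51318241455152
```

View pics/w13.png

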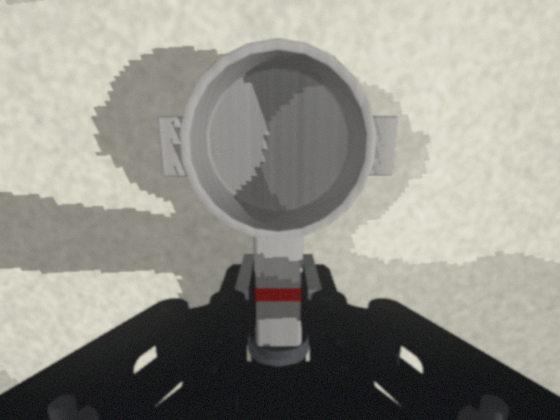

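The neck is gripped at the stripe (278,295), opening about 19 mm. Lifting.

Emit:
play_rows(
  increments="-0.015 0 0 0; -0.025 0 0 0; -0.03 0 0 0; -0.03 0 0 0; -0.03 0 0 0; -0.02 0 0 0; 0 0 0 0; 0 0 0 0; 0 0 0 0",
)

```text
clock: 16.1
position: [0.5441, 0.0387, 0.1746]
ee_rot: [-0.574, -0.407, 0.58, -0.41]
ft_force: [0.0, 0.4, -6.2]
grip_width: 0.215
```

Run:
```python
from wr import *
np.set_printoptions(precision=4,suppress=True)
P,R,o=tool();print(R,P,o["ft_force"],o["joint_pos"],o["grip_width"]);c=wcam();save(c,"w14")
c=camera("side");cv2.imwrite("pics/s14.png",cv2.resize(c["img"][100:320,150:450],None,fx=2,fy=2))
seat=np.array([.5475,-.285]);a=np.radians(8.7);t=seat-.06*np.array([np.cos(a),np.sin(a)]);print(t,R.T@(np.array([*t,.16])-P))
```

```text
[[-0.0055  0.9432 -0.3323]
 [-0.0088 -0.3323 -0.9431]
 [-0.9999 -0.0022  0.0101]] [0.5441 0.0387 0.1746] [ 0.0371  0.3649 -6.2498] [ 0.2342  0.2425 -0.4503  1.7332  0.1205  1.1989 -2.1589] 0.21541545539037005
[ 0.4882 -0.2941] [0.0179 0.0578 0.3323]
```

View pics/w14.png

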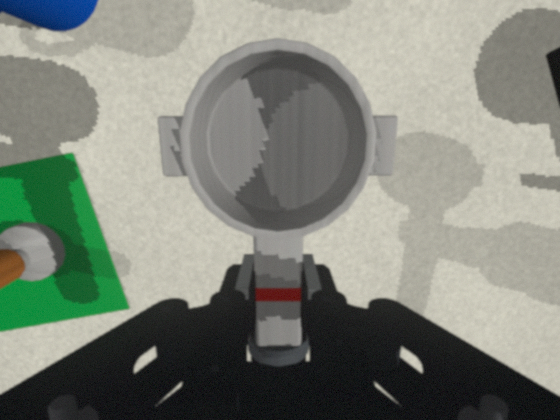

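View pics/s14.png

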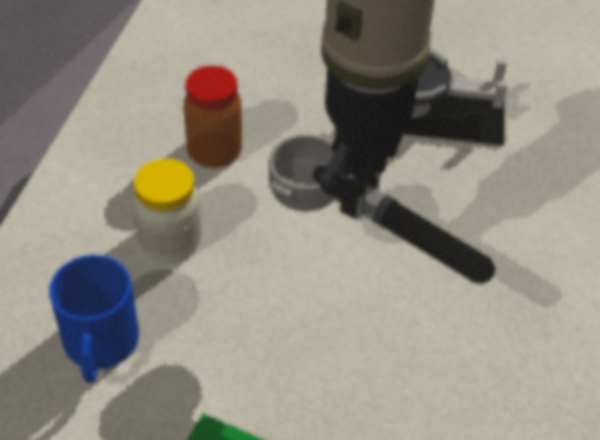

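The head looks the same in the wrist view as before the lift, so the holder did not tip in the grip. I'll carry it over to the stand and turn it.

Emit:
play_rows(
  increments="0 0.004 0.02 0; 0 0.007 0.037 0; 0 0.007 0.037 0; 0 0.007 0.037 0; 0 0.007 0.037 0; 0 0.007 0.037 0; 0 0.007 0.037 0; 0 0.007 0.037 0; 0 0.005 0.025 0; 0 0 0 0; 0 0 0 -0.08; 0 0 0 -0.1; 0 0 0 -0.1; 0 0 0 -0.1; 0 0 0 -0.08; 0 0 0 0; 0 0 0 0",
)

```text
clock: 17.9
position: [0.4881, -0.2732, 0.157]
ee_rot: [0.456, 0.545, -0.47, 0.524]
ft_force: [0.2, -0.3, -5.8]
grip_width: 0.215
```

Run:
```python
from wr import *
np.set_printoptions(precision=4,suppress=True)
P,R,o=tool();print(R,P,o["ft_force"],np.degrees(np.arctan2(R[1,2],R[0,2])));c=wcam();save(c,"w15")
c=camera("side");cv2.imwrite("pics/s15.png",cv2.resize(c["img"][50:270,200:500],None,fx=2,fy=2))
c=camera("top");cv2.imwrite("pics/t15.png",cv2.resize(c["img"][200:420,260:560],None,fx=2,fy=2))
print(R.T@(np.array([.4882,-.2941,.1175])-P))
```

```text
[[-0.0347  0.9893  0.1416]
 [ 0.0051  0.1419 -0.9899]
 [-0.9994 -0.0337 -0.0099]] [ 0.4881 -0.2732  0.157 ] [ 0.1554 -0.3245 -5.8461] -81.85760971799425
[ 0.0393 -0.0015  0.0211]
```

View pics/w15.png

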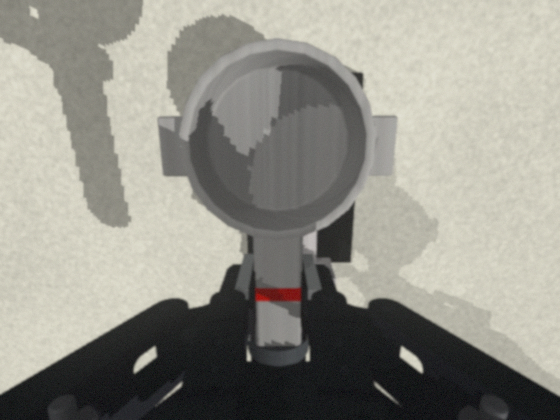

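View pics/s15.png

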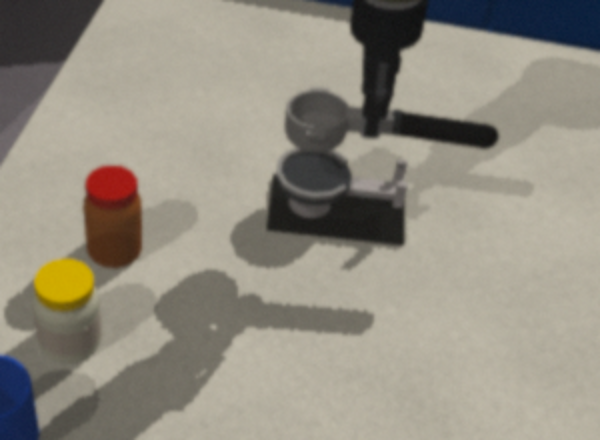

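View pics/t15.png

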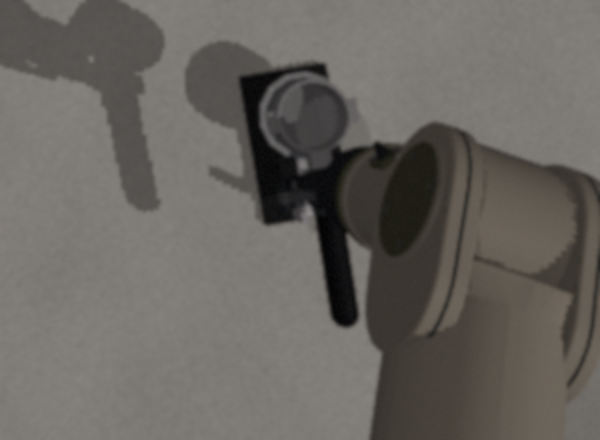

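The side view shows the holder level over the stand, with its head above the seat and the handle out over the fork. It needs 21 mm along tool z and 38 mm down.

Emit:
play_rows(
  increments="0 0 0.012 0; 0 -0.001 0.01 0; 0.015 -0.001 0 0; 0.015 0 0 0; 0.006 0 0 0; 0 0 0 0; 0 0 0 0; 0 0 0 0",
)

```text
clock: 18.85
position: [0.4874, -0.2989, 0.1176]
ee_rot: [0.457, 0.544, -0.471, 0.523]
ft_force: [-0.6, -0.6, -5.5]
grip_width: 0.22
```

Run:
```python
from wr import *
np.set_printoptions(precision=4,suppress=True)
P,R,o=tool();print(R,P,o["ft_force"],np.degrees(np.arctan2(R[1,2],R[0,2])))
h=P+R[:,1]*.0615+R[:,0]*.0195;print("head",h)
c=camera("side");cv2.imwrite("pics/s16.png",cv2.resize(c["img"][80:200,290:440],None,fx=5,fy=5,interpolation=cv2.INTER_CUBIC))
print("head proj",proj(c,h))
c=camera("top");cv2.imwrite("pics/t16.png",cv2.resize(c["img"][220:340,370:470],None,fx=5,fy=5,interpolation=cv2.INTER_CUBIC))
print(R.T@(np.array([.5475,-.285,.098])-h))
```

```text
[[-0.035   0.9899  0.1373]
 [ 0.0045  0.1375 -0.9905]
 [-0.9994 -0.034  -0.0093]] [ 0.4874 -0.2989  0.1176] [-0.5778 -0.5585 -5.501 ] -82.10796371146266
head [ 0.5476 -0.2904  0.096 ]
head proj (np.float64(357.5284312814947), np.float64(121.74624396770797))
[-0.002   0.0006 -0.0054]
```

View pics/s16.png

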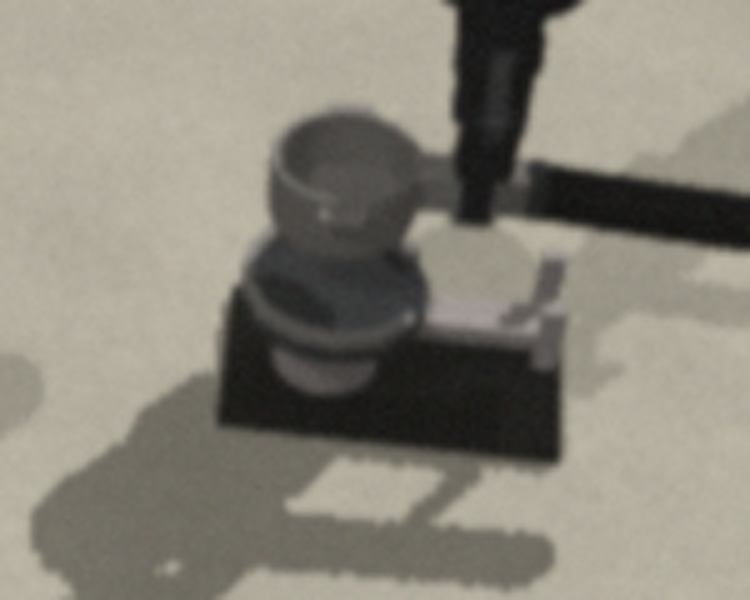

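View pics/t16.png

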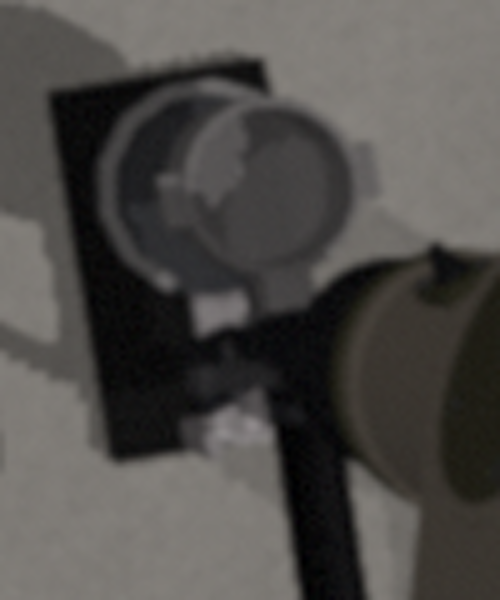

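Run:
```python
from wr import *
np.set_printoptions(precision=4,suppress=True)
T=camera("top");S=camera("side")
print("top: head",atz(T,424,256.6,.132),"seat",atz(T,411.3,257.5,.064))
print("side: head",atz(S,290+347/5,80+163/5,.132))
# rim ellipse in side: predict for seat candidates
a=np.linspace(0,2*np.pi,60)
for s in((.5475,-.285),(.5475,-.278)):
    q=np.array([proj(S,[s[0]+.0435*np.cos(t),s[1]+.0435*np.sin(t),.064]) for t in a]);print(s,"side rim bbox crop",(q.min(0)-[290,80])*5,(q.max(0)-[290,80])*5)
    q=np.array([proj(T,[s[0]+.0435*np.cos(t),s[1]+.0435*np.sin(t),.064]) for t in a]);print("top rim bbox crop",(q.min(0)-[370,220])*5,(q.max(0)-[370,220])*5)
for s in((.5476,-.2904),(.5475,-.284)):
  for z in (.132,):
    q=np.array([proj(T,[s[0]+.036*np.cos(t),s[1]+.036*np.sin(t),z]) for t in a]);print(s,"top head bbox crop",(q.min(0)-[370,220])*5,(q.max(0)-[370,220])*5)
    q=np.array([proj(S,[s[0]+.036*np.cos(t),s[1]+.036*np.sin(t),z]) for t in a]);print("side",(q.min(0)-[290,80])*5,(q.max(0)-[290,80])*5)
```

```text
top: head [ 0.5482 -0.2904  0.132 ] seat [ 0.543  -0.2834  0.064 ]
side: head [ 0.5456 -0.2806  0.132 ]
(0.5475, -0.285) side rim bbox crop [238.784  208.1916] [416.791  326.9822]
top rim bbox crop [108.2815  75.153 ] [311.6449 278.9817]
(0.5475, -0.278) side rim bbox crop [235.5359 216.916 ] [414.1668 336.5522]
top rim bbox crop [91.9312 75.3651] [295.2664 279.1831]
(0.5476, -0.2904) top head bbox crop [179.7641  94.0056] [360.6122 275.2482]
side [270.3126 101.4661] [423.7637 199.195 ]
(0.5475, -0.284) top head bbox crop [163.7079  94.4635] [344.5326 275.6992]
side [267.5354 109.4812] [421.5017 207.8751]
```

The top view puts the head about 6 mm too far towards −y relative to the seat, and the wrist measurement agrees (5 mm). Correcting.

Emit:
play_rows(
  increments="-0.002 -0.001 -0.006 0; 0 0 0 0; 0 0 0 0; 0 0 0 0; 0 0 0 0; 0 0 0 0",
)

```text
clock: 19.65
position: [0.4861, -0.2926, 0.121]
ee_rot: [0.457, 0.543, -0.471, 0.524]
ft_force: [-0.1, -0.0, -5.3]
grip_width: 0.22
```

Run:
```python
from wr import *
np.set_printoptions(precision=4,suppress=True)
P,R,o=tool();print(R,P,o["ft_force"],o["joint_velocities"],np.degrees(np.arctan2(R[1,2],R[0,2])))
h=P+R[:,1]*.0615+R[:,0]*.0195;print("head",h)
c=camera("side");cv2.imwrite("pics/s17.png",c["img"])
c=camera("top");cv2.imwrite("pics/t17.png",cv2.resize(c["img"][220:340,370:470],None,fx=5,fy=5,interpolation=cv2.INTER_CUBIC))
save(wcam(),"w17")
```

```text
[[-0.0332  0.9899  0.1378]
 [ 0.0034  0.138  -0.9904]
 [-0.9994 -0.0324 -0.0079]] [ 0.4861 -0.2926  0.121 ] [-0.0754 -0.0431 -5.3004] [ 0.0012  0.0011 -0.0003  0.0012 -0.0005 -0.0012 -0.0002] -82.0792432808367
head [ 0.5463 -0.284   0.0995]
```

View pics/s17.png

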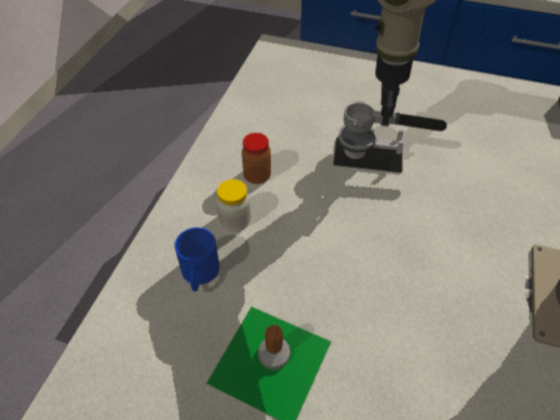

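View pics/t17.png

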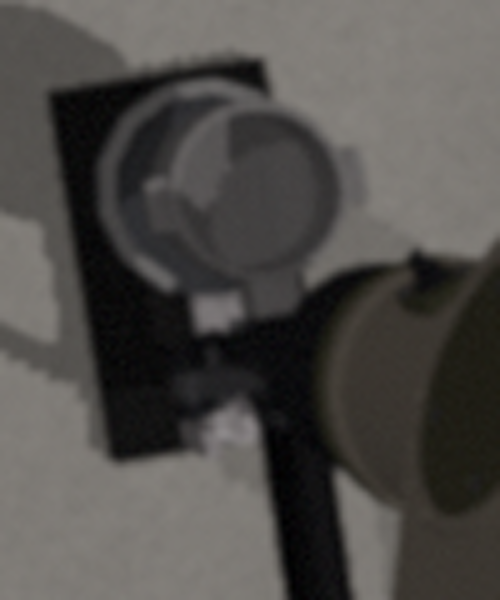

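View pics/w17.png

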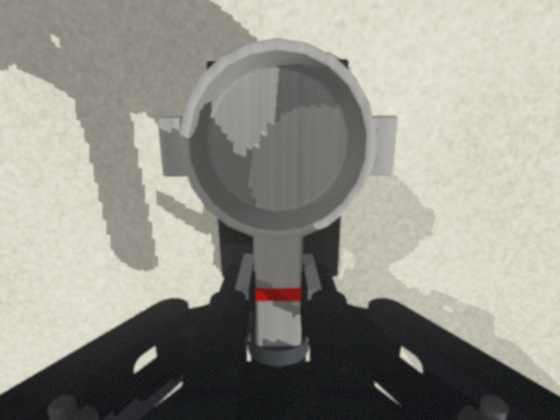

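The wrist view shows the stand's base edges (219 and 340) symmetric about the holder at 279. The head is at about (0.546, −0.284) against the seat at (0.5475, −0.285), with the underside about 41 mm above it. The tamper is upright on the mat, and the mug, tin and jar are unmoved. I'll hand it in.

Run:
```python
from workcell import workorder,get_obs
print(workorder.hand_in()); o=get_obs(); print(o["clock"],o["position"],o["grip_width"],o["ft_force"])
```

```text
the job is handed in; nothing more can be done
None
the job is handed in; nothing more can be done
```

I put the tamper upright on the green mat and let go. I then lifted the filter holder by its red stripe and handed the job in at about 20 s, still holding the holder over the stand. The hand-in gives no verdict, so these are my own last checks:

| Check | Last measurement | Limit |
|---|---|---|
| Head over seat, horizontal | within about 2 mm by wrist camera and tool pose | 15 mm |
| Head above seat | about 41 mm | 20–65 mm |
| Level | about 2° head-down | 6° |
| Handle in line with fork | within about 1° | 11° |
| Grasp from balance point | about 1–2 mm | 18 mm |
| Arm | joint speeds about 0.001 rad/s; wrist load steady at about 5.3 N | holder still |

- **Other objects:** in the last side view the tamper stands upright on the mat, and the mug, tin and jar look unmoved.
- **Disagreement:** the fixed side and top cameras differ from the wrist camera by several mm. They put the seat's y between −0.269 and −0.283, and the wrist camera puts it at −0.2855. I relied mainly on the wrist camera and the fork geometry. Even the fixed top camera's seat reading stays within the 15 mm allowance.
- **Tamper placing:** while setting the tamper down I pressed to about 43 N at the wrist, through the tamper onto the mat, before easing off and letting go.

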